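Open the combination padlock and hold it out

TASK

The padlock for the tool cabinet lies shut in its wooden holder on the bench. Turn its dial, click by click, until the raised pointer rests in the notch at the long index rib on the side towards the shackle, then pull the shackle fully open while the lock still lies in the holder. Lift the open lock out and finish while still holding it up with the gripper, shackle open, at least 15 cm above the bench and clear of everything; leave the pliers, tape measure, mug and spanner where they are.

Things in the scene. Friction and masses are not known exactly. Their poses are not given: they have to be found in the camera images.
- holder_pocket (a point): centre of the pocket floor of the fixed wooden holder block, 26 mm above the bench. Block 83 x 95 mm; the pocket walls rise 9 mm above its floor (tops 35 mm above the bench) and leave the lock 1.5 mm play on each side. Its x and y axes are parallel to the lock's while the lock lies in it; its -x side is the shackle side
- lock_centre (a point): centre of the metal case of the loose padlock (case 64 x 76 x 32 mm along its x, y, z, lying flat in the holder, so that its top is 58 mm above the bench). z points up out of the dial face, -x is the direction of the shackle. Whole lock 0.6 kg, give or take a third
- lock: the whole padlock; origin at the centre of the case's underside, axes as lock_centre. A round black dial stands in the middle of the top, a U-shaped steel shackle leaves the -x side
- dial_grip (a point): on the dial's axis, half-way up the dial. The dial is a fluted round knob 44 mm across that rises from the case's top to 20 mm above it; this point is 10.6 mm above the case's top
- dial (a joint): dial angle in rad, positive anticlockwise from above, 0 when its raised pointer stands at the long index rib (towards -x, the shackle). It clicks into a notch every 0.524 rad; a click takes up to 0.1 N m, and let go it draws itself into the nearest notch. Only the notch at 0 (within 0.1 rad) frees the shackle. Starts 0.9 to 2.6 rad anticlockwise of it: turn clockwise, perhaps in two grasps
- shackle_bow (a point): middle of the shackle's crossbar: straight round steel bar, 10 mm thick, straight over 30 mm, level along the lock's y axis, 42 mm above the bench in the holder, 87 mm from the lock's centre towards -x (109 mm when open). Between crossbar and holder wall is a free space of 40 mm (x) by 44 mm (y, between the legs), open down to the bench
- shackle (a joint): how far the shackle is drawn out of the case in m, along the lock's -x: 0 shut, 0.022 fully open, where it stops. It slides with about 3 N of friction and stays where it is left; with the dial off its notch it is blocked
- pliers: pliers lying on the bench to the right of the lock, 54 x 168 x 16 mm, to be left alone; origin at its underside
- tape_measure: the nearer of two yellow tape measures, standing on the bench to the left of the lock, 37 x 85 x 66 mm, to be left alone; origin at its underside
- mug: the nearer of two dark green mugs, on the bench at the left, 82 x 114 x 94 mm, to be left alone; origin at its underside
- spanner_17: open spanner lying on the bench at the near left, 33 x 237 x 8 mm, to be left alone; origin at its underside
Things that resemble listed ones, but are neither listed nor needed, are in the scene too. There is more than one size of the lock; the job needs the largest. Of the things that look like the part that bears holder_pocket, the larger one is meant.

How it is judged:
On the way, in this order (a step that is already met when the one before it is completed fails the run):
1. the dial rests in its notch at the index, the shackle still shut (value of joint dial between -0.12 and 0.12 rad and value of joint shackle below 0.006 m), for 0.2 s.
2. the shackle is pulled fully open while the lock lies in the holder (value of joint shackle above 0.018 m and distance between lock_centre and holder_pocket below 0.03 m), for 0.1 s.
At the end, for the whole second after the job is handed in: The gripper holds the lock still (under 0.05 m/s) with its case's centre more than 0.14 m above the bench, touching it with over 1 N and with neither holder, mug nor tape measure touching it, and the shackle is at least 16 of its 22 mm open (height (world z) of lock_centre above 0.14 m and value of joint shackle above 0.016 m and contact force between the fingers and lock above 1 N and contact force between lock and holder below 0.05 N and linear speed of lock below 0.05 m/s and contact force between lock and mug below 0.05 N and contact force between lock and tape_measure below 0.05 N); the arm keeps its last pose, push and grip.
It fails at once if a bystander is moved by more than 3 cm (distance of any of pliers, tape_measure, mug, spanner_17 from where it was at the start of the episode above 0.03 m).
It also fails if it takes over 67 s, if anything falls off the work surface, if the arm or the gripper's body presses on something with over 40 N, if the wrist force passes 120 N, or if a joint passes its speed limit or range.

ROBOT

A 7-joint arm with a two-finger parallel gripper is mounted at the origin on a cart in front of the work surface, level with it; the furniture and walls round the work are solid. World frame = base frame: x ahead of the robot, y to its left, z up, the work surface at z = 0. Lengths are in m, angles in rad, forces in N, time in s.
With the tool pointing down it reaches from about 0.4 to 0.85 m from the base axis. Payload 4.5 kg.
Tool frame: the origin (TCP) lies between the finger pads; the fingertips stand 11 mm ahead of it and the grasp point (between the pads) lies 8 mm behind it (r.nose_length is the distance from the TCP to the fingertips, in m); z points along the fingers, y is the line along which they close (so a half turn about z gives the same grasp; the last joint's range is limited). The gripper opens to 88 mm and grips with 3 to 60 N. Pads are 18 mm wide; open, the fingers measure 123 mm over their backs; the gripper's body (75 mm by 187 mm) begins 45 mm behind the grasp point.
Start: joints at [-1.138, 0.689, -0.195, 1.565, 0.157, 0.902, -0.215], TCP at [0.243, 0.576, 0.25] pointing down, gripper open.
Joint ranges: [-3.01, 3.01], [-0.46, 2.08], [-1.47, 1.51], [0.13, 2.56], [-1, 4.14], [0.04, 2.09], [-2.66, 2.66]. Speed limits (rad/s): [2.57, 2.57, 3.14, 3.14, 3.14, 3.14, 3.14].

INTERFACE

Orientations are given as a unit quaternion [x, y, z, w].
In Python, from plant import get_state, snapshot, camera_model, r gives the robot as it stands.
- The arm moves only by the shell command python3 -m inch 'ROWS' [FORCE]. ROWS is text: rows parted by semicolons, each of 7 numbers parted by spaces: the opening, from -1 (shut) to 1 (fully open), then the shift along the tool's x, y, z in m, then the turn, a rotation vector about the tool's x, y, z in rad. A call has 1 to 20 rows; each row shifts and turns the commanded pose from where the row before left it, along the tool's axes as they then stand; what a row does not reach is not made up. A row lasts 1/12 s, in which the tool goes at most 41.7 mm and 7.16 degrees, less where a joint would pass 70% of its speed; a pose out of reach is approached as far as the arm can. A call is refused whole if a number of a shift passes 0.0417 or a number of a turn 0.125, either way. A call with a gripper value outside its range is refused whole. The fingers move at their own pace and stop on an object; FORCE is the grip in N (left out, the last holds). Time passes only in rows, so rows that do not move let the fingers close. It gives the time, the measured TCP pose, the force, the opening and the grip force at its end, in the units of the state.
- get_state(): the state, without advancing time (a new reading comes with each control period).
- snapshot(name): name is "side" or "top" or "wrist"; returns (picture, depth): 420x560x3 uint8, red, green, blue; 420x560 float32, m along the optical axis (not along the pixel's ray), 0 where there is no reading.
- camera_model(name): a dict with "intrinsics" (3x3 intrinsics, pixels), "dist" ([k1, k2, p1, p2, k3] as OpenCV has them; the pictures are not rectified), "view" (4x4, takes a point from world to camera coordinates). Camera axes: x right, y down, z forward; pixel columns grow to the right and rows downward; lengths in m; the calibration is good to about 2 mm. A picture is of the moment at which its call begins: read the wrist's pose just before it. camera_model takes no time and is no camera call; for the wrist camera it gives the pose at the moment of the call.
- r.finish_job(): hands the job in; it is judged then, once.
The state is a dict: "clock": time; "q": joint angles; "qd": joint speeds; "joint_torque": joint torques, N m; "tool_pos": TCP position; "eef_rot": TCP orientation; "contact_force": force on the tool from outside, world axes, zero at the start; "moment": the same for the moment, N m; "opening": opening from 0.0 (shut) to 1.0 (fully open); "finger_force": force on a finger pad.
Only numpy, scipy, OpenCV 4.12 (cv2) and the standard library are available. Lean on these libraries where they do the work, as an engineer would, in place of code of your own. Each camera call takes 0.05 s, during which the arm holds its last target. There are 200 camera calls.

## Working session

There is one attempt and no reset: what is moved stays moved. The work goes in short steps, Python scripts to look and compute and a shell command to move; the robot and the scene stay as the last step left them, time stands still between calls to the robot, and variables do not carry over. Pictures are saved under pics/ and viewed, at most 10 in all, crops included, and the job is handed in when it is done.

```bash
mkdir -p pics
cat > h.py <<'E'
import numpy as np, cv2
from plant import get_state, snapshot, camera_model, r
from scipy.spatial.transform import Rotation as R
def snap(n,name):
    m=camera_model(n); im,d=snapshot(n); cv2.imwrite(f'pics/{name}.png',im[:,:,::-1]); np.savez(f'pics/{name}.npz',im=im,d=d,K=m['intrinsics'],dist=m['dist'],V=m['view']); return im,d,m
def load(name):
    z=np.load(f'pics/{name}.npz'); return z['im'],z['d'],dict(intrinsics=z['K'],dist=z['dist'],view=z['V'])
def rays(m,uv):
    p=cv2.undistortPoints(np.array(uv,float).reshape(-1,1,2),np.array(m['intrinsics'],float),np.array(m['dist'],float))[:,0]
    return np.c_[p,np.ones(len(p))]
def toworld(m,pc):
    V=np.array(m['view']); return (pc-V[:3,3])@V[:3,:3]
def plane(m,uv,z):
    a=rays(m,uv); o=toworld(m,np.zeros((1,3)))[0]; w=toworld(m,a)-o
    return o+w*((z-o[2])/w[:,2])[:,None]
def cloud(m,d):
    v,u=np.mgrid[:420,:560]; uv=np.c_[u.ravel(),v.ravel()]
    return toworld(m,rays(m,uv)*d.ravel()[:,None]).reshape(420,560,3)
E
python3 - <<'E'
from h import *
s=get_state(); print(s)
for n in('top','side','wrist'):
    im,d,m=snap(n,n+'0'); print(n,np.round(toworld(m,np.zeros((1,3))),3))
cv2.imwrite('pics/a.png',np.hstack([cv2.imread('pics/side0.png'),cv2.imread('pics/wrist0.png')])[:, :][::1,::1])
cv2.imwrite('pics/a.png',cv2.resize(cv2.imread('pics/a.png'),(800,300)))
E
```

```text
{'clock': 0.0, 'q': array([-1.13819256,  0.68999113, -0.19453749,  1.56634984,  0.15726511,
        0.90247474, -0.2151048 ]), 'qd': array([-0.00125149, -0.00071063, -0.00135756, -0.00012824,  0.00012462,
        0.00126154, -0.00107851]), 'joint_torque': array([-1.74441593e-04, -5.27548957e+01, -1.26704369e+00, -1.53437823e+01,
       -5.26455254e-02,  6.49632333e-03,  1.76900080e-04]), 'tool_pos': array([0.24248345, 0.57537894, 0.24890458]), 'eef_rot': array([ 1.98045369e-01,  9.80192425e-01, -9.06638232e-04, -1.38535595e-04]), 'contact_force': array([0.81750378, 1.15957639, 0.04510897]), 'moment': array([-0.0468317 , -0.0114848 ,  0.03146012]), 'finger_force': 0.0, 'opening': 0.9996600493416653}
top [[0.378 0.14  1.16 ]]
side [[ 0.366 -0.774  0.515]]
wrist [[0.183 0.603 0.384]]
```

View pics/top0.png

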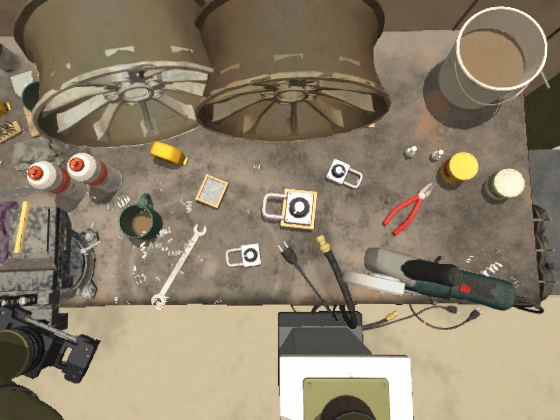

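View pics/a.png

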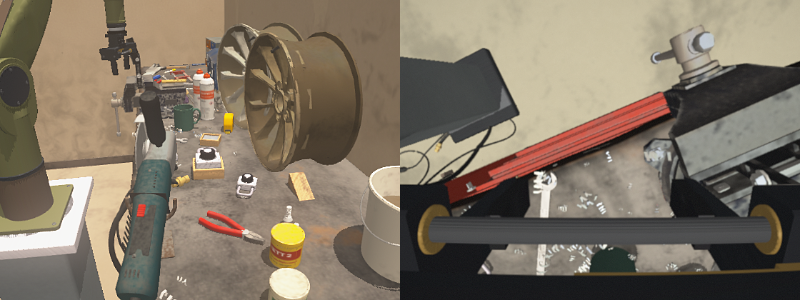

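Top view: the candidates for the lock are (298,208), lying in a holder, with its shackle to the left; a smaller lock at (338,172); and another at (245,256). The holders are the large one under (298,208) and a smaller empty one at (211,190). I choose the lock at (298,208) and check it in a crop.

Run:
```python
from h import *
im,d,m=load('top0'); c=im[175:245,250:330,::-1]
cv2.imwrite('pics/c.png',cv2.resize(c,None,fx=8,fy=8,interpolation=cv2.INTER_CUBIC))
P=cloud(m,d)
print(np.round(P[208,285:315:4],3)); 
roi=np.zeros((420,560),bool); roi[180:240,255:325]=1
case=roi&(abs(P[...,2]-.058)<.006)&(im.min(2)>110)
n,lab,st,_=cv2.connectedComponentsWithStats(case.astype(np.uint8))
k=1+st[1:,4].argmax(); ys,xs=np.where(lab==k); 
pw=plane(m,np.c_[xs,ys],.058)[:,:2]
rc=cv2.minAreaRect((pw*1000).astype(np.float32)); print('case',st[k],rc)
top=roi&(P[...,2]>.070); ys,xs=np.where(top); pt=plane(m,np.c_[xs,ys],.078)[:,:2]
print('dial',len(xs),pt.mean(0),cv2.minEnclosingCircle((pt*1000).astype(np.float32)))
print('scale mm/px', np.linalg.norm(plane(m,[[298,208]],.058)-plane(m,[[299,208]],.058))*1000)
for n,u,v in [('bow',265,206),('mug',138,220),('tape',170,153),('pliers',408,210),('span',195,240),('bottle',100,185),('small',338,172),('grinder',380,285),('hose',325,245),('wheel',290,130)]:
    print(n,np.round(P[v,u],3))
```

```text
[[0.516 0.142 0.033]
 [0.513 0.132 0.06 ]
 [0.51  0.122 0.078]
 [0.51  0.113 0.079]
 [0.51  0.103 0.078]
 [0.51  0.093 0.076]
 [0.512 0.083 0.061]
 [0.515 0.071 0.033]]
case [285 191  28  33 460] ((515.0922241210938, 107.59881591796875), (63.44291687011719, 75.48436737060547), 83.30736541748047)
dial 278 [0.51428947 0.10926869] ((500.7772216796875, 134.13681030273438), 79.810546875)
scale mm/px 2.4550435237862116
bow [0.52  0.191 0.044]
mug [0.491 0.519 0.011]
tape [0.655 0.428 0.06 ]
pliers [ 0.511 -0.172  0.002]
span [0.439 0.373 0.004]
bottle [0.569 0.587 0.091]
small [0.605 0.007 0.038]
grinder [ 0.335 -0.042  0.259]
hose [0.423 0.043 0.031]
wheel [0.719 0.127 0.03 ]
```

View pics/c.png

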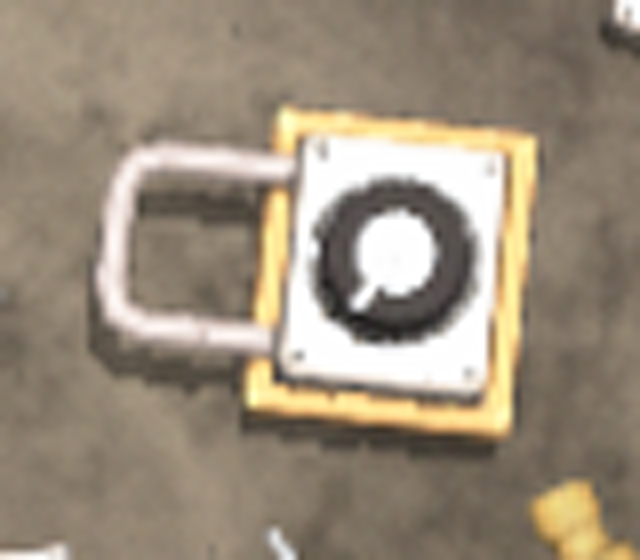

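The crop confirms it: case 63 x 75 mm, z=0.058, centre (0.515, 0.108). The shackle points left and the pointer sits at lower left, about 63° (2 clicks) anticlockwise of the index. Moving above the lock.

```bash
python3 -m inch '1 -.024 -.018 0 0 0 0;1 -.024 -.018 0 0 0 0;1 -.024 -.018 0 0 0 0;1 -.024 -.018 0 0 0 0;1 -.024 -.018 0 0 0 0;1 -.024 -.018 0 0 0 0;1 -.024 -.018 0 0 0 0;1 -.024 -.018 0 0 0 0;1 -.024 -.018 0 0 0 0;1 -.024 -.018 0 0 0 0;1 -.024 -.018 0 0 0 0;1 -.024 -.018 0 0 0 0;1 -.024 -.018 0 0 0 0;1 -.024 -.018 0 0 0 0;1 -.024 -.018 0 0 0 0;1 -.024 -.018 0 0 0 0;1 -.024 -.018 0 0 0 0;1 -.024 -.018 0 0 0 0;1 0 0 0 0 0 0;1 0 0 0 0 0 0'
python3 - <<'E'
from h import *
s=get_state(); Rm=R.from_quat(s['eef_rot']).as_matrix()
print(s['q'].round(3),s['tool_pos'].round(4),Rm.round(3))
im,d,m=snap('wrist','w1')
E
```

```text
clock: 1.82
tool_pos: [0.5155, 0.1076, 0.2494]
eef_rot: [0.2, 0.98, -0.0, -0.0]
contact_force: [-0.0, 0.0, 0.5]
opening: 0.997
finger_force: 0.0
[-0.13   0.566 -0.26   1.859  0.206  0.743  0.663] [0.5155 0.1076 0.2494] [[-0.92   0.392 -0.   ]
 [ 0.392  0.92  -0.001]
 [-0.    -0.001 -1.   ]]
```

View pics/w1.png

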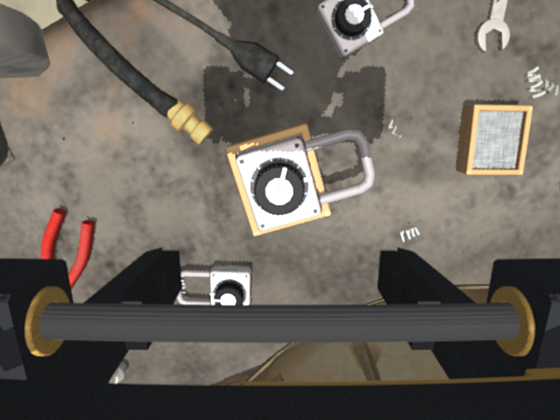

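The wrist view shows the lock whole, with the dial at (280,188), the pointer at (283,172) and the shackle bow at (369,165). Refining from this picture.

Run:
```python
from h import *
im,d,m=load('w1'); P=cloud(m,d)
print(np.round(P[205,250:325:8],3).tolist())
roi=np.zeros((420,560),bool); roi[115:240,215:385]=1
def comp(mask):
    n,lab,st,_=cv2.connectedComponentsWithStats(mask.astype(np.uint8)); k=1+st[1:,4].argmax(); ys,xs=np.where(lab==k); return np.c_[xs,ys]
c=comp(roi&(abs(P[...,2]-.058)<.006)); pw=plane(m,c,.058)[:,:2]
rc=cv2.minAreaRect((pw*1000).astype(np.float32)); print('case',rc)
t=comp(roi&(P[...,2]>.071)); pt=plane(m,t,.078)[:,:2]; e=cv2.minEnclosingCircle((pt*1000).astype(np.float32)); print('dial',e,P[...,2][t[:,1],t[:,0]].max())
# bright polar profile on dial at r=14..17mm
V=im.min(2).astype(float); ctr=np.array(e[0])/1000
br=V[t[:,1],t[:,0]]; rel=pt-ctr; rr=np.hypot(*rel.T); a=np.degrees(np.arctan2(rel[:,1],rel[:,0]))
s=(rr>.011)&(rr<.018)&(br>120); print('pointer',a[s].mean(),a[s].std(),s.sum())
b=comp(roi&(P[...,2]>.030)&(P[...,2]<.055)&(P[...,1]>.175)); pb=plane(m,b,.045)[:,:2]
print('bow',pb.max(0),pb.min(0)); u=np.array([np.cos(np.radians(rc[2])),np.sin(np.radians(rc[2]))])
al=(pb-ctr)@u; print(al.max(), 'lateral mean',((pb-ctr)@np.array([-u[1],u[0]])).mean())
```

```text
[[0.522, 0.076, 0.055], [0.524, 0.084, 0.058], [0.522, 0.094, 0.079], [0.525, 0.1, 0.079], [0.528, 0.107, 0.08], [0.531, 0.113, 0.08], [0.533, 0.12, 0.08], [0.542, 0.125, 0.058], [0.544, 0.132, 0.06], [0.554, 0.14, 0.035]]
case ((514.5863647460938, 109.4104232788086), (63.19335174560547, 75.1795654296875), 83.1678695678711)
dial ((515.0459594726562, 109.65875244140625), 23.267255783081055) 0.38474153088537694
pointer 3.05046096246196 105.27780765596965 207
bow [0.55552776 0.2013847 ] [0.49106391 0.17500689]
0.09057399040277024 lateral mean 0.003111168570335145
```

```bash
python3 -m inch '1 .0012 .0016 0 0 0 -.12;1 0 0 .01 0 0 -.12;1 0 0 .01 0 0 -.12;1 0 0 .01 0 0 -.12;1 0 0 .01 0 0 -.12;1 0 0 .01 0 0 -.12;1 0 0 .01 0 0 -.12;1 0 0 .01 0 0 -.12;1 0 0 .01 0 0 -.12;1 0 0 .01 0 0 -.12;1 0 0 .01 0 0 -.12;1 0 0 .01 0 0 0;1 0 0 .01 0 0 0;1 0 0 .01 0 0 0;1 0 0 .01 0 0 0;1 0 0 0 0 0 0;1 0 0 0 0 0 0'
python3 - <<'E'
from h import *
s=get_state(); Rm=R.from_quat(s['eef_rot']).as_matrix(); print(s['q'].round(3),s['tool_pos'].round(4),'tool y deg',np.degrees(np.arctan2(Rm[1,1],Rm[0,1])), 'delta tool to (.515,.1095):',(Rm.T@(np.array([.515,.1095,.0735])-s['tool_pos'])).round(4))
E
```

```text
clock: 3.28
tool_pos: [0.5141, 0.1118, 0.1092]
eef_rot: [-0.444, 0.896, -0.0, -0.001]
contact_force: [0.4, 0.3, 0.3]
opening: 1.002
finger_force: 0.0
[-0.018  0.821 -0.475  1.967  0.723  0.53   1.485] [0.5141 0.1118 0.1092] tool y deg 142.7709627913381 delta tool to (.515,.1095): [ 0.0012 -0.0021  0.0357]
```

```bash
python3 -m inch '1 .0012 -.0021 .009 0 0 0;1 0 0 .009 0 0 0;1 0 0 .009 0 0 0;1 0 0 .0085 0 0 0;1 0 0 0 0 0 0;-.1 0 0 0 0 0 0;-.1 0 0 0 0 0 0;-.1 0 0 0 0 0 0;-.1 0 0 0 0 0 0;-.1 0 0 0 0 0 0;-.1 0 0 0 0 0 0;-.1 0 0 0 0 0 0;-.1 0 0 0 0 0 0' 20
python3 -c "
from h import *
print(get_state()['tool_pos'].round(4),get_state()['moment'].round(2))"
```

```text
clock: 4.37
tool_pos: [0.5153, 0.1096, 0.0744]
eef_rot: [-0.445, 0.896, 0.0, 0.0]
contact_force: [-0.3, -0.2, 1.2]
opening: 0.498
finger_force: 20.0
[0.5153 0.1096 0.0744] [0.17 0.21 0.02]
```

```bash
python3 -m inch '-.1 0 0 0 0 0 .08;-.1 0 0 0 0 0 .08;-.1 0 0 0 0 0 .08;-.1 0 0 0 0 0 .08;-.1 0 0 0 0 0 .08;-.1 0 0 0 0 0 .08;-.1 0 0 0 0 0 .08;-.1 0 0 0 0 0 .08;-.1 0 0 0 0 0 .08;-.1 0 0 0 0 0 .08;-.1 0 0 0 0 0 .08;-.1 0 0 0 0 0 .08;-.1 0 0 0 0 0 .08;-.1 0 0 0 0 0 .007;-.1 0 0 0 0 0 0;-.1 0 0 0 0 0 0;-.1 0 0 0 0 0 0' 20
python3 -c "
from h import *
s=get_state();print(s['q'].round(2),s['moment'].round(2))"
```

```text
clock: 5.78
tool_pos: [0.5163, 0.1085, 0.0744]
eef_rot: [0.063, 0.998, -0.0, 0.001]
contact_force: [3.1, -5.0, 1.9]
opening: 0.494
finger_force: 20.0
[-0.19  0.85 -0.17  1.99  0.4   0.33  0.76] [-0.85 -0.63 -0.02]
```

```bash
python3 -m inch '1 0 0 0 0 0 0;1 0 0 0 0 0 0;1 0 0 0 0 0 0;1 0 0 0 0 0 0;1 0 0 0 0 0 0;1 0 0 0 0 0 0;1 0 0 -.02 0 0 0;1 0 0 -.03 0 0 0;1 0 0 -.03 0 0 0;1 0 0 -.03 0 0 0;1 0 0 -.03 0 0 0;1 0 0 -.03 0 0 0;1 0 0 0 0 0 0;1 0 0 0 0 0 0'
python3 - <<'E'
from h import *
s=get_state(); Rm=R.from_quat(s['eef_rot']).as_matrix(); print(s['tool_pos'].round(4),'tool y deg',np.degrees(np.arctan2(Rm[1,1],Rm[0,1])))
im,d,m=snap('wrist','w2'); print(im.shape)
P=cloud(m,d); t=np.argwhere((P[...,2]>.071)&(P[...,2]<.09)&(abs(P[...,0]-.515)<.04)&(abs(P[...,1]-.11)<.04)); c=t.mean(0).astype(int); print(c)
cv2.imwrite('pics/w2c.png',cv2.resize(im[max(c[0]-70,0):c[0]+70,c[1]-90:c[1]+120,::-1],None,fx=3.8,fy=3.8,interpolation=cv2.INTER_CUBIC))
pt=plane(m,t[:,::-1],.078)[:,:2]; e=cv2.minEnclosingCircle((pt*1000).astype(np.float32)); print(e)
roi=(abs(P[...,0]-.515)<.08)&(abs(P[...,1]-.14)<.11)
cc=np.argwhere(roi&(abs(P[...,2]-.058)<.006)); print(cv2.minAreaRect((plane(m,cc[:,::-1],.058)[:,:2]*1000).astype(np.float32)))
b=np.argwhere(roi&(P[...,2]>.030)&(P[...,2]<.055)&(P[...,1]>.185)); pb=plane(m,b[:,::-1],.042)[:,:2]
u=np.array([np.cos(np.radians(83.2)),np.sin(np.radians(83.2))]); rel=pb-np.array([.515,.1095])
print('bow along',(rel@u).max(),'lat range',(rel@[-u[1],u[0]]).min(),(rel@[-u[1],u[0]]).max())
E
```

```text
clock: 6.95
tool_pos: [0.5162, 0.1096, 0.2457]
eef_rot: [0.063, 0.998, 0.001, 0.002]
contact_force: [0.3, -1.0, -0.8]
opening: 1.002
finger_force: 0.0
[0.5162 0.1096 0.2457] tool y deg 82.78814735361136
(420, 560, 3)
[189 277]
((515.257568359375, 110.04013061523438), 23.18284797668457)
((514.694091796875, 110.08394622802734), (63.19960021972656, 75.05268859863281), 82.46234130859375)
bow along 0.0922870194057098 lat range -0.03147360165999709 0.0304077611289077
```

View pics/w2c.png

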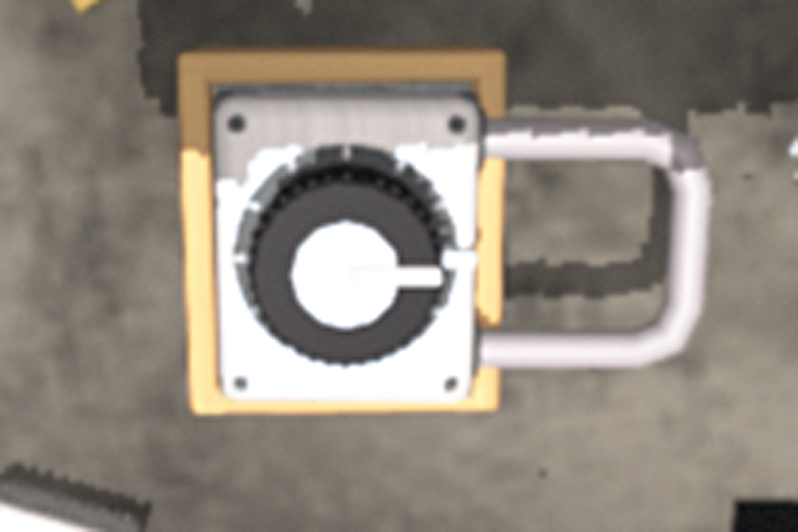

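The pointer at (420,275) now points along the shackle axis at the long rib (460,258), so the dial is at 0, and the shackle is still shut. Next is the crossbar.

```bash
python3 -m inch '-.2 .0019 .0145 0 0 0 0;-.2 0 .0145 0 0 0 0;-.2 0 .0145 0 0 0 0;-.2 0 .0145 0 0 0 0;-.2 0 .0145 0 0 0 0;-.2 0 .0145 0 0 0 0;-.2 0 0 .02 0 0 0;-.2 0 0 .02 0 0 0;-.2 0 0 .02 0 0 0;-.2 0 0 .02 0 0 0;-.2 0 0 .02 0 0 0;-.2 0 0 .02 0 0 0;-.2 0 0 .02 0 0 0;-.2 0 0 0 0 0 0;-.2 0 0 0 0 0 0' 25
python3 - <<'E'
from h import *
s=get_state(); Rm=R.from_quat(s['eef_rot']).as_matrix(); print(s['tool_pos'].round(4),'delta tool:',(Rm.T@(np.array([.5253,.1962,.039])-s['tool_pos'])).round(4))
E
```

```text
clock: 8.25
tool_pos: [0.5232, 0.1957, 0.1028]
eef_rot: [0.063, 0.998, -0.001, -0.002]
contact_force: [1.2, -0.1, -0.4]
opening: 0.403
finger_force: 0.0
[0.5232 0.1957 0.1028] delta tool: [-0.0022  0.0009  0.0638]
```

```bash
python3 -m inch '-.2 -.002 .001 .013 0 0 0;-.2 0 0 .013 0 0 0;-.2 0 0 .013 0 0 0;-.2 0 0 .013 0 0 0;-.2 0 0 .012 0 0 0;-.2 0 0 0 0 0 0;-.2 0 0 0 0 0 0;-1 0 0 0 0 0 0;-1 0 0 0 0 0 0;-1 0 0 0 0 0 0;-1 0 0 0 0 0 0;-1 0 0 0 0 0 0;-1 0 0 0 0 0 0' 25
```

```text
clock: 9.33
tool_pos: [0.5269, 0.1961, 0.0406]
eef_rot: [0.063, 0.998, -0.0, 0.0]
contact_force: [0.3, -2.0, 2.5]
opening: 0.105
finger_force: 25.0
```

```bash
python3 -m inch '-1 0 .003 0 0 0 0;-1 0 .003 0 0 0 0;-1 0 .003 0 0 0 0;-1 0 .003 0 0 0 0;-1 0 .003 0 0 0 0;-1 0 .003 0 0 0 0;-1 0 .003 0 0 0 0;-1 0 .002 0 0 0 0;-1 0 .001 0 0 0 0;-1 0 0 0 0 0 0;-1 0 0 0 0 0 0;-1 0 0 0 0 0 0' 25
```

```text
clock: 10.33
tool_pos: [0.5287, 0.2176, 0.0397]
eef_rot: [0.063, 0.998, -0.003, -0.001]
contact_force: [0.5, -7.0, 1.8]
opening: 0.107
finger_force: 25.0
```

```bash
python3 -m inch '-1 0 .002 0 0 0 0;-1 0 .001 0 0 0 0;-1 0 0 0 0 0 0;-1 0 0 0 0 0 0'
python3 -m inch '-.4 0 -.003 0 0 0 0;-.4 0 0 0 0 0 0;-.4 0 0 0 0 0 0;-.4 0 0 0 0 0 0;-.4 0 0 -.02 0 0 0;-.4 0 0 -.03 0 0 0;1 0 0 -.03 0 0 0;1 0 -.018 -.03 0 0 0;1 0 -.018 -.03 0 0 0;1 0 -.018 -.03 0 0 0;1 0 -.018 -.03 0 0 0;1 0 -.018 0 0 0 0;1 0 -.018 0 0 0 0;1 0 0 0 0 0 0;1 0 0 0 0 0 0'
python3 - <<'E'
from h import *
im,d,m=snap('wrist','w3'); s=get_state(); Rm=R.from_quat(s['eef_rot']).as_matrix()
P=cloud(m,d); roi=(abs(P[...,0]-.515)<.08)&(abs(P[...,1]-.14)<.12)
cc=np.argwhere(roi&(abs(P[...,2]-.058)<.006)); rc=cv2.minAreaRect((plane(m,cc[:,::-1],.058)[:,:2]*1000).astype(np.float32));print(rc)
t=np.argwhere(roi&(P[...,2]>.071)&(P[...,2]<.09)&(abs(P[...,1]-.11)<.04)); c=cv2.minEnclosingCircle((plane(m,t[:,::-1],.078)[:,:2]*1000).astype(np.float32)); print(c)
b=np.argwhere(roi&(P[...,2]>.030)&(P[...,2]<.055)&(P[...,1]>.185)); pb=plane(m,b[:,::-1],.042)[:,:2]
u=np.array([np.cos(np.radians(83)),np.sin(np.radians(83))]); rel=pb-np.array(rc[0])/1000
print('bow along',(rel@u).max()); print(s['tool_pos'],'tool y',np.degrees(np.arctan2(Rm[1,1],Rm[0,1])),(Rm.T@(np.r_[np.array(rc[0])/1000,.05]-s['tool_pos'])).round(4))
cv2.imwrite('pics/w3c.png',im[60:320,150:500,::-1])
E
```

```text
clock: 10.67
tool_pos: [0.5286, 0.2178, 0.0393]
eef_rot: [0.064, 0.998, -0.005, -0.002]
contact_force: [0.0, -11.4, 2.2]
opening: 0.099
finger_force: 25.0
clock: 11.92
tool_pos: [0.5161, 0.1135, 0.2404]
eef_rot: [0.063, 0.998, 0.0, 0.0]
contact_force: [0.3, -0.3, 0.2]
opening: 0.953
finger_force: 0.0
((515.05224609375, 110.6240234375), (63.11243438720703, 74.87191772460938), 83.21878814697266)
((515.6190185546875, 110.73497009277344), 23.27960777282715)
bow along 0.11407510642182885
[0.51607477 0.11471949 0.24028611] tool y 82.84541340161782 [ 0.0005 -0.0045  0.1903]
```

View pics/w3c.png

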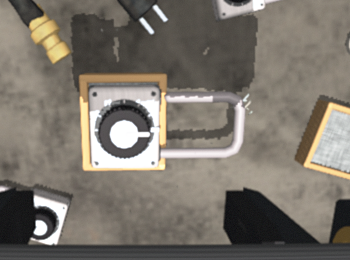

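The shackle is out 22 mm: the crossbar at (240,125) in the crop is 114 mm from centre, up from 92 mm, and the lock is still in the holder. Now I grasp the case across x.

```bash
python3 -m inch '1 .0005 -.0045 0 0 0 0;1 0 0 .02 0 0 0;1 0 0 .02 0 0 0;1 0 0 .02 0 0 0;1 0 0 .02 0 0 0;1 0 0 .02 0 0 0;1 0 0 .02 0 0 0;1 0 0 .02 0 0 0;1 0 0 0 0 0 0;1 0 0 0 0 0 0' 45
python3 - <<'E'
from h import *
s=get_state(); Rm=R.from_quat(s['eef_rot']).as_matrix(); print((Rm.T@(np.array([.515,.1106,.0495])-s['tool_pos'])).round(4))
E
```

```text
clock: 12.8
tool_pos: [0.5143, 0.1099, 0.0994]
eef_rot: [0.062, 0.998, -0.0, -0.001]
contact_force: [0.2, 0.1, 0.8]
opening: 1.0
finger_force: 0.0
[-0.0008  0.0008  0.0499]
```

```bash
python3 -m inch '1 -.0008 .0008 .01 0 0 0;1 0 0 .01 0 0 0;1 0 0 .01 0 0 0;1 0 0 .01 0 0 0;1 0 0 .0095 0 0 0;1 0 0 0 0 0 0;1 0 0 0 0 0 0;0 0 0 0 0 0 0;0 0 0 0 0 0 0;0 0 0 0 0 0 0;0 0 0 0 0 0 0;0 0 0 0 0 0 0;0 0 0 0 0 0 0;0 0 0 0 0 0 0' 45
```

```text
clock: 13.97
tool_pos: [0.516, 0.109, 0.0511]
eef_rot: [0.063, 0.998, -0.0, 0.0]
contact_force: [-0.4, -2.1, 5.0]
opening: 0.72
finger_force: 45.0
```

```bash
python3 -m inch '0 0 0 -.005 0 0 0;0 0 0 -.01 0 0 0;0 0 0 -.01 0 0 0;0 0 0 -.01 0 0 0;0 0 0 -.012 0 0 0;0 0 0 -.012 0 0 0;0 0 0 -.012 0 0 0;0 0 0 -.012 0 0 0;0 0 0 -.012 0 0 0;0 0 0 -.012 0 0 0;0 0 0 -.012 0 0 0;0 0 0 -.012 0 0 0;0 0 0 -.012 0 0 0;0 0 0 -.012 0 0 0;0 0 0 -.01 0 0 0;0 0 0 -.005 0 0 0;0 0 0 0 0 0 0;0 0 0 0 0 0 0;0 0 0 0 0 0 0;0 0 0 0 0 0 0' 45
python3 - <<'E'
from h import *
im,d,m=snap('side','s2'); cv2.imwrite('pics/s2c.png',cv2.resize(im[60:300,180:420,::-1],None,fx=2.5,fy=2.5))
E
```

```text
clock: 15.63
tool_pos: [0.5153, 0.1094, 0.22]
eef_rot: [0.063, 0.998, -0.0, -0.001]
contact_force: [-0.2, 0.5, -6.4]
opening: 0.719
finger_force: 45.0
```

View pics/s2c.png

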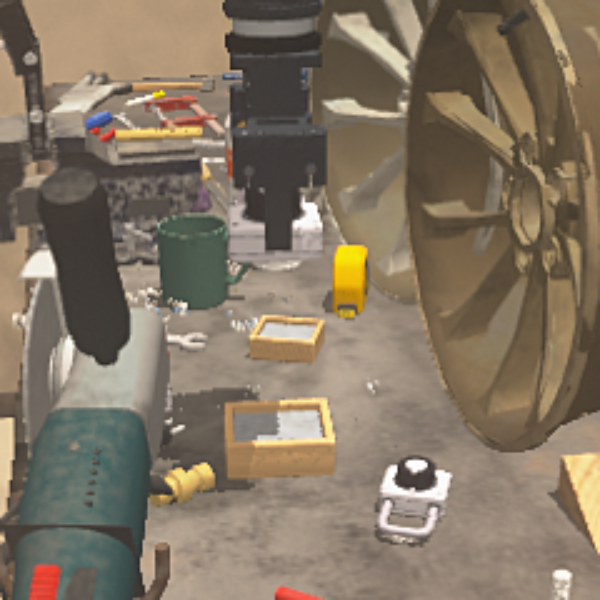

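The side view shows the holder empty at (280,437) and the lock held level in the gripper at (275,220), clear of everything. The case centre is at about 0.21 m, and the wrist carries 6.4 N.

```bash
python3 -c "
from h import *
print(r.finish_job())"
```

```text
the job is handed in; nothing more can be done
None
```

I handed the job in at about 16 s: the dial rests at its index notch, the shackle measured 22 mm open before the lift, and the gripper holds the open lock about 21 cm above the bench; I stayed clear of the bystanders, and no verdict was returned.

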